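# Pull the snapped-in filter cartridge from the brush washer and stand it to drain

## Task

Take the filter cartridge out of the brush-rinsing station by its two sprung tabs: press it down by the ledges against its spring, feeling for the depth at which the tabs give, pinch both tabs fully in while it is down, and draw it out of its sloping well. Then stand it upright on the floor of the low white drain tray, setting it down rather than dropping it, and let go. Leave the water tub, the mug and the paint box undisturbed.

Things in the scene. Friction and masses are not known exactly. Their poses are not given: they have to be found in the camera images.
- station: Brush-rinsing station, white plastic, fixed: base plate 250 x 120 x 12 mm (x from -75 to 175 mm) with a round steel rinse bowl (96 mm across, 74 mm high) 117 mm along its +x, and the sloping cartridge well over the origin. Origin on the table, z up. Starts at either hand, turned up to 0.35 rad.
- well: The station's well, a box 75 x 80 mm outside. Its z axis, the way the cartridge is drawn out, leans 25 degrees from vertical to the station's -x (towards the robot). Origin: centre of the snapped-in cartridge's foot. Top face at z = 80 mm, mouth 67 (x) x 49 (y) mm. A spring plate pushes the cartridge up with 9 N, 0.4 N more per mm pressed; it bottoms 18 mm down.
- cartridge: Grey filter cartridge, 0.28 to 0.49 kg: foot block 64 (x) x 44 (y) x 46 mm with dark slots, above it a neck 56 x 18 mm up to z = 128 mm and a sprung tab on its +y and -y sides, top at z = 141. Origin: centre of its underside; z along its length to the tabs. Starts snapped in the well, aligned with it. To carry it, hold both pads pinched; clear of the well once drawn out 85 mm.
- pad_left (a point): Middle of the outer face of the +y tab's finger pad, 122 mm above the cartridge's foot. The pad is flat, faces +y, 30 mm wide (x), z = 103 to 141 mm. The two pads' outer faces are 60 mm apart when free, 42 mm when fully pinched.
- pad_right (a point): the same for the -y tab's pad, which faces -y
- ledge_left (a point): Inner edge of the flat thumb ledge at the lower end of the +y pad: top face at z = 103 mm of the cartridge, reaching 17 mm outward from the pad, 34 mm wide, 4 mm thick, 19 mm clear of the well's top. It moves with its tab. Fingertips that straddle the pads rest on both ledges and press the cartridge down there.
- ledge_right (a point): the same for the -y tab
- tab_left (a joint): Inward travel of the +y tab, m: 0 free, 0.009 full. Spring 2 N at 0, 6.5 N at full. Its hook sits behind a hidden rim: at rest the tab gives only about 1.5 mm. Pressed down far enough (6 to 12 mm, differs each time, to be felt) the tab goes fully in; above 0.0065 the hook clears the mouth. If the pinch stays blocked (pads near 57 mm), open, press 1 or 2 mm lower, pinch again.
- tab_right (a joint): the same for the -y tab
- tray: Low open white drain tray, 170 (x) x 140 (y) mm, rim 17 mm high, walls 5 mm, fixed, empty. Origin: centre of its underside; z up. Its inner floor is at the point tray_in.
- tray_in (a point): centre of the tray's inner floor (5 mm above the table)
- tub: clear plastic water tub, 96 mm across, 85 mm high, loose, beside the station; origin at the centre of its underside
- mug: white mug, 76 mm across, 90 mm high, loose, behind the tray; origin at the centre of its underside
- paintbox: open paint box, 75 x 140 x 22 mm, loose, in front of the robot; origin at the centre of its underside
There are look-alikes about, which are no part of the job. What is shaped like the tray but blue is not meant.

How it is judged (in metres and radians):
On the way, in this order (a step that is already met when the one before it is completed fails the run):
1. both tabs are pinched in past the hooks while the cartridge is still down in the well (value of joint each of tab_left, tab_right above 0.0065 m and z of cartridge in the frame of well below 0.012 m), for 0.05 s.
2. the cartridge is drawn out of the well, held by the fingers (z of cartridge in the frame of well above 0.085 m and contact force between the fingers and cartridge above 1 N), for 0.1 s.
3. it is set down upright on the tray's floor while still held (x of cartridge in the frame of tray between -0.075 and 0.075 m and y of cartridge in the frame of tray between -0.06 and 0.06 m and z of cartridge in the frame of tray below 0.009 m and angle between cartridge's own z axis and vertical below 0.1 rad and contact force between cartridge and tray above 0.3 N and contact force between the fingers and cartridge above 0.5 N and linear speed of cartridge below 0.1 m/s), for 0.04 s.
At the end, for the whole second after the job is handed in: The cartridge stands on its foot on the tray's inner floor (origin within 75 mm along and 60 mm across of the tray's centre, foot less than 9 mm above the table), upright within 0.1 rad, at rest, its tabs sprung back out (under 3 mm), let go (x of cartridge in the frame of tray between -0.075 and 0.075 m and y of cartridge in the frame of tray between -0.06 and 0.06 m and z of cartridge in the frame of tray below 0.009 m and angle between cartridge's own z axis and vertical below 0.1 rad and contact force between cartridge and tray above 0.3 N and linear speed of cartridge below 0.02 m/s and angular speed of cartridge below 0.1 rad/s and value of joint each of tab_left, tab_right below 0.003 m); the robot touches nothing.
It fails at once if the water tub is moved more than 25 mm or tipped (distance of tub from where it was at the start of the episode above 0.025 m or angle between tub's own z axis and vertical above 0.3 rad).
It fails at once if the mug is moved more than 25 mm or tipped (distance of mug from where it was at the start of the episode above 0.025 m or angle between mug's own z axis and vertical above 0.3 rad).
It fails at once if the paint box is moved more than 25 mm or tipped (distance of paintbox from where it was at the start of the episode above 0.025 m or angle between paintbox's own z axis and vertical above 0.3 rad).
It also fails if it takes over 51 s, if anything falls off the work surface, if the arm or the gripper's body presses on something with over 40 N, if the wrist force passes 120 N, or if a joint passes its speed limit or range.

## Robot

A 6-joint arm with a two-finger parallel gripper is mounted at the origin on the work surface. World frame = base frame: x ahead of the robot, y to its left, z up, the work surface at z = 0. Lengths are in mm, angles in rad, forces in N, time in s.
With the tool pointing down it reaches from about 275 to 750 mm from the base axis. Payload 10.2 kg.
Tool frame: the origin (TCP) lies between the finger pads; the fingertips stand 22 mm ahead of it and the grasp point (between the pads) lies 3 mm ahead of it; z points along the fingers, x is the direction in which the jaws open and shut, and the axes are right-handed (so a half turn about z gives the same grasp; the last joint's range is limited). The gripper opens to 85 mm and grips with 20 to 120 N. Pads are 22 mm wide; open, the fingers measure 114 mm over their backs; the gripper's body (76 mm by 85 mm) begins 54 mm behind the grasp point. The pads swing forward as they close: fully open they stand 13 mm farther back than shut.
Start: joints at [-1.524, 0.313, 1.498, -0, 1.331, -0.223], TCP at [139.92, -506.018, 253.294] pointing down, gripper open.
Joint ranges: [-2.94, 2.94], [-0.97, 2.17], [0.19, 2.56], [-1.23, 4.37], [0.02, 3.11], [-2.88, 2.88]. Speed limits (rad/s): [2.39, 2.39, 3.01, 3.14, 3.14, 3.14].

## Interface

Orientations are given as a 3x3 rotation matrix whose columns are the frame's x, y, z axes.
In Python, from station import r, eyes gives the robot as it stands. The module is installed in compiled form; this text tells all that it offers.
- The arm moves only by the tool apply_moves, never from a script. Its argument "targets" is a list of rows, each a list of 7 numbers: the turn, a rotation vector about the tool's x, y, z in degrees, then the shift along the tool's x, y, z in mm, then the opening, from 0 (shut) to 1 (fully open). In form: [[rx, ry, rz, tx, ty, tz, claw], ...]. A call has exactly 8 rows; each row is the pose to reach, as a shift and turn from the pose commanded when the call began, along the tool's axes at that moment; what a row does not reach only later rows make up. A row lasts 1/10 s, in which the tool goes at most 50 mm and 8.59 degrees, less where a joint would pass 70% of its speed; a pose out of reach is approached as far as the arm can. A call with a gripper value outside its range is refused whole. The fingers move at their own pace and stop on an object; the grip force is fixed at half the most. Time passes only in rows, so rows that repeat a pose let the fingers close, or fill a call up. It gives the time, the measured TCP pose, the force and the opening at its end, in the units of the state.
- r.sense(): the state, without advancing time (a new reading comes with each control period).
- eyes.capture(name): name is "scene" or "top" or "wrist"; returns a dict with "frame" (384x512x3 uint8, blue, green, red), "intrinsics" (3x3 intrinsics, pixels), "extrinsics" (4x4, takes a point from camera to world coordinates); the wrist camera has in their place "mount" (4x4, takes a point from camera to tool coordinates, whose origin is the TCP and whose axes are the tool frame's). Camera axes: x right, y down, z forward; pixel columns grow to the right and rows downward; lengths in mm; the calibration is good to about 2 mm. A picture is of the moment at which its call begins: read the wrist's pose just before it. There is no depth.
- r.sign_off(): hands the job in, once; it reports no verdict.
The state is a dict: "clock": time; "joint_pos": joint angles; "dq": joint speeds; "joint_efforts": joint torques, N m; "tcp_pos": TCP position; "eef_rot": TCP orientation; "contact_force": force on the tool from outside, world axes, zero at the start; "torque": the same for the moment, N m; "grip_width": opening from 0.0 (shut) to 1.0 (fully open).
Only numpy, scipy, OpenCV 4.12 (cv2) and the standard library are available. Lean on these libraries where they do the work, as an engineer would, in place of code of your own. Each camera call takes 0.05 s, during which the arm holds its last target. There are 200 camera calls.

## Working session

There is one attempt and no reset: what is moved stays moved. The work goes in short steps, Python scripts to look and compute and a tool call to move; the robot and the scene stay as the last step left them, time stands still between calls to the robot, and variables do not carry over. Pictures are saved under pics/ and viewed, about 8 in all and at most 12, crops included, and the job is handed in when it is done.

Besides the shell and the picture viewer there is one more tool, called after ">>>" as a command line: name --pt "numbers of a row" for each row, then --argument value for the rest. apply_moves: Moves the arm, as the interface text tells. Its arguments: {"type":"object","properties":{"targets":{"type":"array","items":{"type":"array","items":{"type":"number"}}}},"required":["targets"]}

```bash
mkdir -p pics; cat > h.py <<'E'
import numpy as np, cv2, pickle
from station import r, eyes
def cap(n,tag):
    s=r.sense(); c=eyes.capture(n); 
    T=np.eye(4); T[:3,:3]=np.array(s["eef_rot"]).reshape(3,3); T[:3,3]=s["tcp_pos"]
    E=T@np.array(c["mount"]) if n=="wrist" else np.array(c["extrinsics"])
    K=np.array(c["intrinsics"]); im=np.array(c["frame"])
    pickle.dump((im,K,E),open(f"pics/{tag}.pkl","wb")); cv2.imwrite(f"pics/{tag}.png",im)
    return im,K,E
def load(tag): return pickle.load(open(f"pics/{tag}.pkl","rb"))
def ray(K,E,uv):
    d=E[:3,:3]@np.linalg.inv(K)@np.array([uv[0],uv[1],1.]); return E[:3,3],d/np.linalg.norm(d)
def plane(K,E,uv,z):
    o,d=ray(K,E,uv); return o+d*(z-o[2])/d[2]
def proj(K,E,P):
    p=np.linalg.inv(E)@np.append(P,1); q=K@p[:3]; return q[:2]/q[2]
E
python3 - <<'E'
from h import *
a,K,E=cap("scene","s0"); b,K2,E2=cap("top","t0")
print(E[:3,3],E2[:3,3],E2[:3,:3].round(2).tolist(),K2.round(0).tolist()); s=r.sense(); print(s["clock"],s["eef_rot"],s["contact_force"],s["grip_width"])
E
```

```text
[1058.61970562  215.65132236  890.51260359] [ 390.82389478   55.91538041 1399.5644532 ] [[0.01, -0.99, 0.1], [-1.0, -0.01, -0.03], [0.03, -0.1, -0.99]] [[463.0, 0.0, 252.0], [0.0, 463.0, 184.0], [0.0, 0.0, 1.0]]
0.1 [[ 2.66549988e-01 -9.63821094e-01 -5.02972724e-05]
 [-9.63820499e-01 -2.66549880e-01  1.09834934e-03]
 [-1.07201899e-03 -2.44287460e-04 -9.99999396e-01]] [ 0.02875258 -0.06113768 -0.30576654] 1.0037670903232003
```

View pics/s0.png

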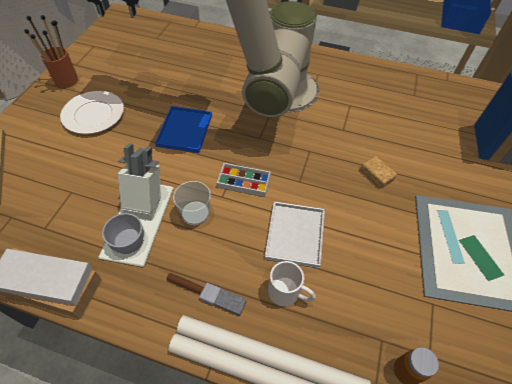

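View pics/t0.png

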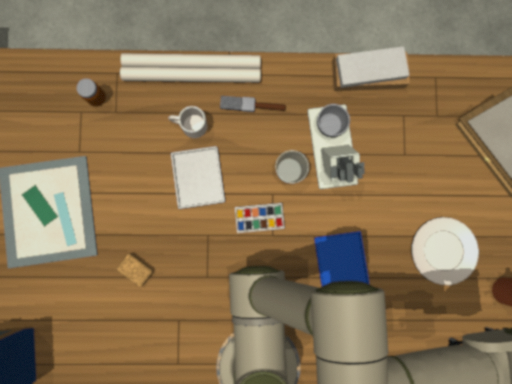

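The scene shows the station on the robot's right: bowl at top-view (333,120), cartridge about (345,165). The white tray is at (198,178), mug at (192,121), tub at (292,167) and paint box at (259,217).

```bash
python3 - <<'E'
from h import *
im,K,E=load("t0")
hsv=cv2.cvtColor(im,cv2.COLOR_BGR2HSV)
m=((hsv[...,1]<45)&(hsv[...,2]>165)).astype(np.uint8)
m[:95]=0;m[230:]=0;m[:, :150]=0;m[:,380:]=0
n,l,st,c=cv2.connectedComponentsWithStats(m)
for i in range(1,n):
    if st[i,4]<300: continue
    cn=max(cv2.findContours((l==i).astype(np.uint8),0,2)[0],key=cv2.contourArea)
    rect=cv2.minAreaRect(cn); bx=cv2.boxPoints(rect); print(st[i],c[i].round(0),rect)
    for h in (12,17):
        P=np.array([plane(K,E,p,h)[:2] for p in bx]); print(h,P.round(0).tolist(),P.mean(0).round(1),np.linalg.norm(np.diff(P,axis=0),axis=1).round(0))
# rough points
for nm,uv,h in (("bowl",(333,120),74),("tub",(292,167),60),("mug",(194,121),90),("paint",(259,217),22)): print(nm,plane(K,E,uv,h).round(0))
cr=cv2.resize(im[90:210,260:400],None,fx=5,fy=5,interpolation=2); cv2.imwrite("pics/c1.png",cr)
E
```

```text
[ 308  108   49   80 1121] [326. 150.] ((332.0104675292969, 146.07164001464844), (80.55661010742188, 38.226985931396484), 81.67434692382812)
12 [[769.0, -148.0], [787.0, -266.0], [540.0, -297.0], [523.0, -182.0]] [ 654.8 -223.2] [119. 249. 117.]
17 [[767.0, -148.0], [786.0, -264.0], [540.0, -296.0], [522.0, -181.0]] [ 653.8 -222.2] [118. 248. 116.]
[ 171  147   53   61 2529] [198. 177.] ((197.30001831054688, 177.10000610351562), (56.00285339355469, 46.95188522338867), 81.8698959350586)
12 [[628.0, 269.0], [650.0, 129.0], [482.0, 103.0], [461.0, 241.0]] [555.4 185.3] [142. 170. 140.]
17 [[628.0, 268.0], [649.0, 128.0], [482.0, 103.0], [461.0, 240.0]] [554.9 184.8] [141. 170. 139.]
[279 160  21  22 351] [289. 170.] ((288.60003662109375, 170.30001831054688), (20.124608993530273, 20.57182502746582), 26.56505012512207)
12 [[563.0, -49.0], [620.0, -77.0], [593.0, -132.0], [536.0, -103.0]] [578.  -90.2] [63. 61. 63.]
17 [[563.0, -49.0], [619.0, -76.0], [592.0, -131.0], [536.0, -103.0]] [577.3 -89.6] [63. 61. 63.]
bowl [ 720. -215.   74.]
tub [581. -95.  60.]
mug [708. 190.  90.]
paint [436.  -1.  22.]
```

View pics/c1.png

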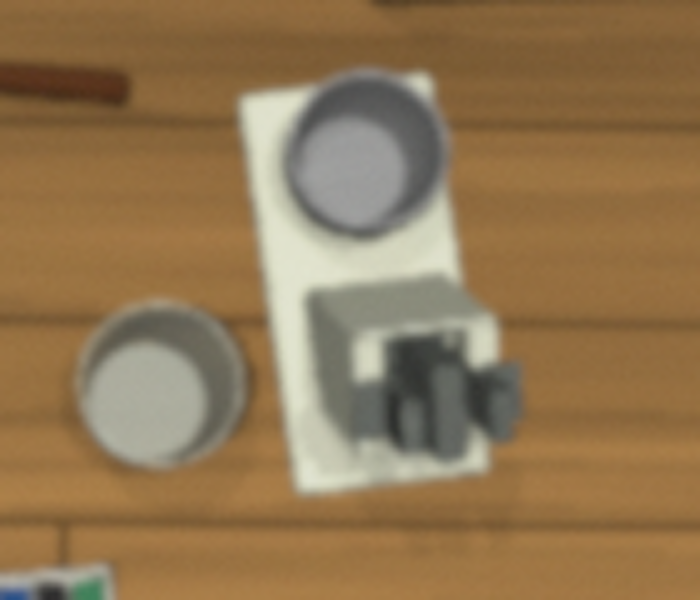

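```bash
cat >> h.py <<'E'
from scipy.spatial.transform import Rotation as R
yaw=0.134; SO=np.array([605.2,-229.9,0])
xs=np.array([np.cos(yaw),np.sin(yaw),0]); ys=np.array([-np.sin(yaw),np.cos(yaw),0]); up=np.array([0,0,1.])
s25,c25=np.sin(np.radians(25)),np.cos(np.radians(25))
zw=-s25*xs+c25*up; xw=c25*xs+s25*up
def rot(x,z): return np.c_[x,np.cross(z,x),z]
RG=rot(-ys,-zw)
def delta(Rt,pt,s=None):
    s=s or r.sense(); R0=np.array(s["eef_rot"]).reshape(3,3)
    print("turn",R.from_matrix(R0.T@Rt).as_rotvec(degrees=True).round(2),"shift",(R0.T@(np.array(pt)-s["tcp_pos"])).round(1))
E
python3 - <<'E'
from h import *
im,K,E=load("t0")
mid=(np.array([331,156])+[359,153.6])/2
for z0 in (30,40,50,60):
    h=z0+80*c25+37.5*s25; P=plane(K,E,mid,h)-SO
    exp=37.5*c25-80*s25
    print(z0,(P@xs-exp).round(1),(P@ys).round(1))
s,Ks,Es=load("s0")
for z0 in (40,55):
  for y in (21,-21): print(z0,proj(Ks,Es,SO+up*z0+122*zw+y*ys),proj(K,E,SO+up*z0+141*zw+y*ys))
c=eyes.capture("wrist"); print(np.array(c["mount"]).round(2),c["intrinsics"][0])
delta(RG,SO+up*45+235*zw)
cv2.imwrite("pics/c2.png",cv2.resize(s[135:270,85:215],None,fx=4,fy=4,interpolation=2))
E
```

```text
30 2.4 -8.8
40 1.0 -6.3
50 -0.3 -3.8
60 -1.7 -1.3
40 [147.70503552 158.23754783] [341.67894618 175.7448397 ]
40 [131.79103126 155.64314198] [356.99706565 173.80603742]
55 [146.45444511 154.32995826] [342.91068896 175.06238579]
55 [130.33854884 151.71812861] [358.41230559 173.10105141]
[[   1.     -0.      0.      1.16]
 [   0.      0.95    0.31  -79.79]
 [  -0.     -0.31    0.95 -120.04]
 [   0.      0.      0.      1.  ]] [270.86516127   0.         250.50697043]
turn [24.95  1.75  7.65] shift [-155.4 -423.6   -4.9]
```

View pics/c2.png

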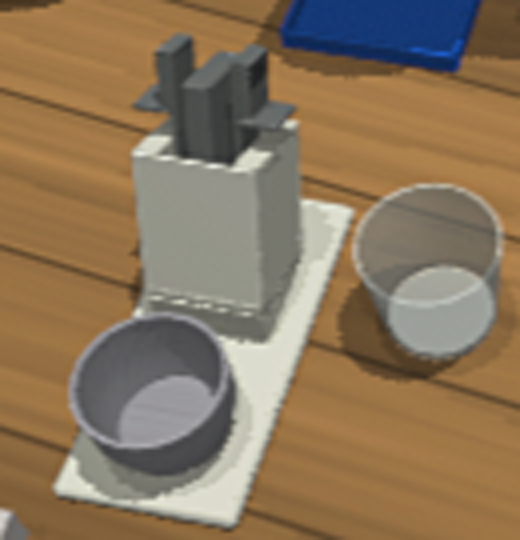

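The crop shows tab tops at scene (129,146) and (148,148), neck top about (138,152). That gives a well-origin height of about 53 mm. I'm moving to a standoff on the well axis.

>>> apply_moves --pt "3 0.2 1 -20 -53 -5 1" --pt "6 0.4 2 -39 -106 -10 1" --pt "9 0.6 3 -58 -159 -13 1" --pt "12 0.9 4 -78 -212 -13 1" --pt "16 1.1 5 -97 -265 -13 1" --pt "19 1.3 6 -117 -318 -13 1" --pt "22 1.5 7 -136 -371 -13 1" --pt "25 1.75 7.65 -155 -424 -13 1"

```text
clock: 0.95
tcp_pos: [466.2, -272.2, 266.3]
eef_rot: [[0.133, -0.897, 0.422], [-0.991, -0.12, 0.056], [0.0, -0.425, -0.905]]
contact_force: [0.2, -1.1, -0.6]
grip_width: 1.002
```

```bash
python3 - <<'E'
from h import *
s=r.sense();print(s["clock"],s["tcp_pos"],np.abs(s["dq"]).max())
delta(RG,SO+up*53+235*zw)
im,K,E=cap("wrist","w1")
for z in (103,128,141): print(z,[proj(K,E,SO+up*53+z*zw+y*ys).round(0).tolist() for y in (30,0,-30)])
E
```

```text
0.95 [ 466.22743514 -272.18998534  266.33837288] 0.9011024600641292
turn [-0.16 -0.04 -0.05] shift [-23.4 -39.7  19. ]
103 [[195.0, 150.0], [226.0, 150.0], [256.0, 150.0]]
128 [[190.0, 154.0], [223.0, 154.0], [256.0, 154.0]]
141 [[187.0, 157.0], [222.0, 157.0], [256.0, 157.0]]
```

View pics/w1.png

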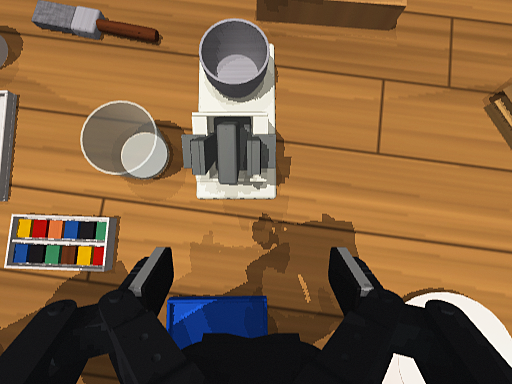

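The wrist view shows the cartridge around (228,150), with the arm still settling. I'll hold, then measure again.

>>> apply_moves --pt "0 0 0 -4 -6 4 1" --pt "0 0 0 -8 -12 8 1" --pt "0 0 0 -8 -12 8 1" --pt "0 0 0 -8 -12 8 1" --pt "0 0 0 -8 -12 8 1" --pt "0 0 0 -8 -12 8 1" --pt "0 0 0 -8 -12 8 1" --pt "0 0 0 -8 -12 8 1"

```text
clock: 1.8
tcp_pos: [477.8, -264.0, 264.1]
eef_rot: [[0.133, -0.898, 0.42], [-0.991, -0.121, 0.056], [0.001, -0.423, -0.906]]
contact_force: [-0.4, 0.1, -0.1]
grip_width: 1.001
```

```bash
python3 - <<'E'
from h import *
s=r.sense();print(s["clock"],s["tcp_pos"],np.abs(s["dq"]).max(),s["contact_force"])
delta(RG,SO+up*53+235*zw)
im,K,E=cap("wrist","w2")
for z in (80,103,128,141): print(z,[proj(K,E,SO+up*53+z*zw+y*ys).round(0).tolist() for y in (30,0,-30)])
cr=cv2.resize(im[80:230,180:330],None,fx=4,fy=4,interpolation=2); cv2.imwrite("pics/c3.png",cr)
E
```

```text
1.8 [ 477.81626641 -263.98783304  264.14088747] 0.0032819587894659524 [-0.44235749  0.10676214 -0.06446559]
turn [-0.04 -0.06  0.  ] shift [-16.8 -29.3  11.6]
80 [[205.0, 158.0], [233.0, 158.0], [261.0, 158.0]]
103 [[201.0, 162.0], [232.0, 162.0], [262.0, 162.0]]
128 [[197.0, 167.0], [230.0, 167.0], [264.0, 167.0]]
141 [[194.0, 170.0], [229.0, 170.0], [264.0, 170.0]]
```

View pics/c3.png

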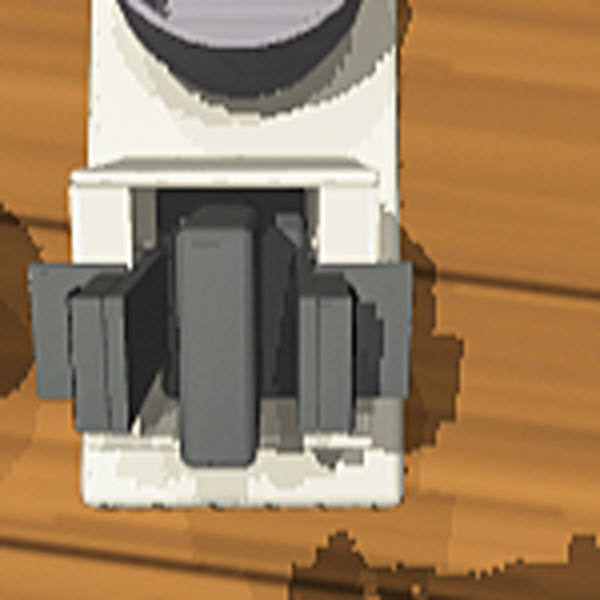

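Measured in the wrist crop: outer pad tops at u=198 and 268 (70 px, the predicted spacing), centre 4 px to −y, rows matching. So the well centre is about 3.3 mm to −ys and the height is right.

```bash
cat >> h.py <<'E'
SO=SO-3.3*ys; W0=SO+up*53
def wz():
    s=r.sense(); d=np.array(s["tcp_pos"])-W0; f=np.array(s["contact_force"])
    print("t",round(s["clock"],2),"tcp in well x,y,z",(d@np.c_[xw,ys,zw]).round(1),"F",(f@np.c_[xw,ys,zw]).round(1),"mm",round(s["grip_width"]*85,1))
E
python3 - <<'E'
from h import *
wz(); delta(RG,W0+165*zw)
E
```

```text
t 1.85 tcp in well x,y,z [-29.3 -13.4 246.6] F [-0.3  0.2  0.1] mm 85.4
turn [-0.04 -0.05  0.01] shift [-13.5 -29.2  81.6]
```

>>> apply_moves --pt "0 0 0 -5 -10 10 0.8" --pt "0 0 0 -10 -20 25 0.8" --pt "0 0 0 -13.5 -29 40 0.8" --pt "0 0 0 -13.5 -29 60 0.8" --pt "0 0 0 -13.5 -29 75 0.8" --pt "0 0 0 -13.5 -29 81.5 0.8" --pt "0 0 0 -13.5 -29 81.5 0.8" --pt "0 0 0 -13.5 -29 81.5 0.8"

```text
clock: 2.65
tcp_pos: [536.4, -242.6, 203.0]
eef_rot: [[0.133, -0.898, 0.42], [-0.991, -0.121, 0.055], [0.001, -0.424, -0.906]]
contact_force: [0.0, -0.5, -0.6]
grip_width: 0.802
```

```bash
python3 - <<'E'
from h import *
wz(); im,K,E=cap("wrist","w3")
E
```

```text
t 2.65 tcp in well x,y,z [ 1.000e-01 -1.000e-01  1.655e+02] F [-0.3 -0.5 -0.5] mm 68.2
```

View pics/w3.png

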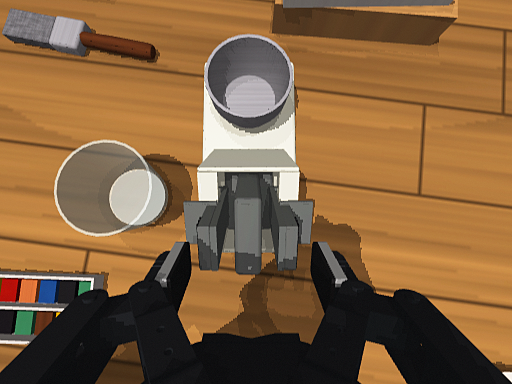

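The fingers (inner tips at u≈188 and 312) straddle the pads (u≈199 to 299) and are centred. I'm descending to near the ledges.

>>> apply_moves --pt "0 0 0 0 0 8 0.8" --pt "0 0 0 0 0 16 0.8" --pt "0 0 0 0 0 24 0.8" --pt "0 0 0 0 0 32 0.8" --pt "0 0 0 0 0 37 0.8" --pt "0 0 0 0 0 39 0.8" --pt "0 0 0 0 0 39 0.8" --pt "0 0 0 0 0 39 0.8"

```text
clock: 3.5
tcp_pos: [552.8, -240.3, 167.4]
eef_rot: [[0.133, -0.898, 0.42], [-0.991, -0.121, 0.056], [0.001, -0.424, -0.906]]
contact_force: [-0.1, -1.0, -0.7]
grip_width: 0.805
```

```bash
python3 -c "
from h import *
wz()"
```

```text
t 3.5 tcp in well x,y,z [  0.    0.  126.2] F [-0.5 -1.  -0.5] mm 68.4
```

No contact yet. I'll step on, 4 mm then 8 mm lower.

>>> apply_moves --pt "0 0 0 0 0 2 0.8" --pt "0 0 0 0 0 4 0.8" --pt "0 0 0 0 0 4 0.8" --pt "0 0 0 0 0 4 0.8" --pt "0 0 0 0 0 4 0.8" --pt "0 0 0 0 0 4 0.8" --pt "0 0 0 0 0 4 0.8" --pt "0 0 0 0 0 4 0.8"

```text
clock: 4.3
tcp_pos: [554.4, -239.9, 163.6]
eef_rot: [[0.134, -0.898, 0.42], [-0.991, -0.121, 0.056], [0.001, -0.423, -0.906]]
contact_force: [-0.1, 0.1, -0.7]
grip_width: 0.8
```

>>> apply_moves --pt "0 0 0 0 0 2 0.8" --pt "0 0 0 0 0 4 0.8" --pt "0 0 0 0 0 4 0.8" --pt "0 0 0 0 0 4 0.8" --pt "0 0 0 0 0 4 0.8" --pt "0 0 0 0 0 4 0.8" --pt "0 0 0 0 0 4 0.8" --pt "0 0 0 0 0 4 0.8"

```text
clock: 5.1
tcp_pos: [556.1, -239.7, 160.0]
eef_rot: [[0.134, -0.898, 0.42], [-0.991, -0.121, 0.056], [0.001, -0.423, -0.906]]
contact_force: [-0.0, 1.0, 0.6]
grip_width: 0.801
```

```bash
python3 -c "
from h import *
wz()"
```

```text
t 5.1 tcp in well x,y,z [-1.000e-01  1.000e-01  1.181e+02] F [0.4 1.  0.5] mm 68.1
```

>>> apply_moves --pt "0 0 0 0 0 1 0.8" --pt "0 0 0 0 0 2 0.8" --pt "0 0 0 0 0 3 0.8" --pt "0 0 0 0 0 3 0.8" --pt "0 0 0 0 0 3 0.8" --pt "0 0 0 0 0 3 0.8" --pt "0 0 0 0 0 3 0.8" --pt "0 0 0 0 0 3 0.8"

```text
clock: 5.9
tcp_pos: [557.4, -239.6, 157.3]
eef_rot: [[0.133, -0.898, 0.42], [-0.991, -0.121, 0.056], [0.001, -0.423, -0.906]]
contact_force: [-3.0, 0.5, 4.1]
grip_width: 0.801
```

```bash
python3 -c "
from h import *
wz()"
```

```text
t 5.9 tcp in well x,y,z [-0.000e+00  1.000e-01  1.151e+02] F [-0.9  0.9  5. ] mm 68.1
```

Contact is at TCP z≈115 (5 N). I'm pressing 7 mm, then pinching.

>>> apply_moves --pt "0 0 0 0 0 2 0.8" --pt "0 0 0 0 0 4 0.8" --pt "0 0 0 0 0 6 0.8" --pt "0 0 0 0 0 7 0.8" --pt "0 0 0 0 0 7 0.8" --pt "0 0 0 0 0 7 0.8" --pt "0 0 0 0 0 7 0.8" --pt "0 0 0 0 0 7 0.8"

```text
clock: 6.7
tcp_pos: [560.3, -239.2, 151.1]
eef_rot: [[0.134, -0.898, 0.42], [-0.991, -0.121, 0.056], [0.001, -0.423, -0.906]]
contact_force: [-3.6, 0.5, 6.7]
grip_width: 0.799
```

```bash
python3 -c "
from h import *
wz()"
```

```text
t 6.7 tcp in well x,y,z [0.000e+00 1.000e-01 1.083e+02] F [-0.3  1.   7.6] mm 67.9
```

>>> apply_moves --pt "0 0 0 0 0 0 0.65" --pt "0 0 0 0 0 0 0.6" --pt "0 0 0 0 0 0 0.55" --pt "0 0 0 0 0 0 0.5" --pt "0 0 0 0 0 0 0.45" --pt "0 0 0 0 0 0 0.4" --pt "0 0 0 0 0 0 0.4" --pt "0 0 0 0 0 0 0.4"

```text
clock: 7.5
tcp_pos: [560.2, -238.3, 151.2]
eef_rot: [[0.135, -0.898, 0.419], [-0.991, -0.121, 0.058], [-0.001, -0.423, -0.906]]
contact_force: [-6.5, 5.1, 9.3]
grip_width: 0.419
```

```bash
python3 -c "
from h import *
wz()"
```

```text
t 7.5 tcp in well x,y,z [1.000e-01 1.000e+00 1.083e+02] F [-1.3  5.9 10.8] mm 35.7
```

```bash
python3 - <<'E'
from h import *
im,K,E=cap("wrist","w4"); cv2.imwrite("pics/c4.png",cv2.resize(im[150:350,140:370],None,fx=3,fy=3,interpolation=2))
E
```

```text
(no output)
```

View pics/c4.png

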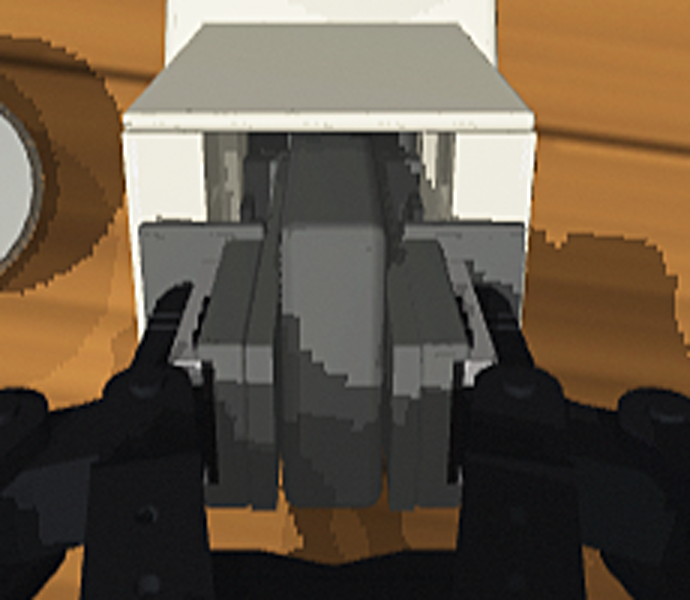

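Both tabs are pinched evenly against the neck, with the fingers flat on the pads (opening 0.42). I'm drawing it out along the well axis.

>>> apply_moves --pt "0 0 0 -1 0 0 0.3" --pt "0 0 0 -1 0 -6 0.3" --pt "0 0 0 -1 0 -14 0.3" --pt "0 0 0 -1 0 -24 0.3" --pt "0 0 0 -1 0 -36 0.3" --pt "0 0 0 -1 0 -48 0.3" --pt "0 0 0 -1 0 -55 0.3" --pt "0 0 0 -1 0 -55 0.3"

```text
clock: 8.35
tcp_pos: [536.9, -241.6, 201.5]
eef_rot: [[0.133, -0.898, 0.42], [-0.991, -0.121, 0.055], [0.002, -0.424, -0.906]]
contact_force: [0.4, 0.5, -4.1]
grip_width: 0.417
```

```bash
python3 -c "
from h import *
wz()"
```

```text
t 8.35 tcp in well x,y,z [ -0.    0.8 163.9] F [-1.3  0.5 -3.9] mm 35.4
```

>>> apply_moves --pt "0 0 0 0 0 -12 0.3" --pt "0 0 0 0 0 -24 0.3" --pt "0 0 0 0 0 -36 0.3" --pt "0 0 0 0 0 -48 0.3" --pt "0 0 0 0 0 -60 0.3" --pt "0 0 0 0 0 -70 0.3" --pt "0 0 0 0 0 -75 0.3" --pt "0 0 0 0 0 -75 0.3"

```text
clock: 9.15
tcp_pos: [505.5, -245.7, 269.4]
eef_rot: [[0.133, -0.898, 0.42], [-0.991, -0.121, 0.055], [0.002, -0.424, -0.906]]
contact_force: [-0.7, 0.1, -4.5]
grip_width: 0.417
```

```bash
python3 - <<'E'
from h import *
wz()
# tray: axes and upright target. foot is d below TCP
d=108.3+7.5
ty=np.arctan2(103-129+0.,482-650.)  # tray x axis direction
tx=np.array([168,26,0.]);tx/=np.linalg.norm(tx); tyv=np.array([-tx[1],tx[0],0])
T=np.array([555,185,0.])
s=r.sense(); R0=np.array(s["eef_rot"])
print("foot now",(np.array(s["tcp_pos"])+R0[:,2]*d).round(0))
for Rt,n in ((rot(-tyv,-up),"x=-ty"),(rot(tx,-up),"x=tx")):
    print(n); delta(Rt,T+up*(5+d+80))
im,K,E=cap("scene","s5"); cv2.imwrite("pics/c5.png",cv2.resize(im[60:300,60:340],None,fx=2.8,fy=2.5))
E
```

```text
t 9.15 tcp in well x,y,z [ -0.    1.  238.7] F [-2.5  0.2 -3.8] mm 35.5
foot now [ 554. -239.  164.]
x=-ty
turn [-25.08  -0.35  -1.1 ] shift [-420.4  -67.6  106.5]
x=tx
turn [-19.44 -19.99 -89.53] shift [-420.4  -67.6  106.5]
```

View pics/c5.png

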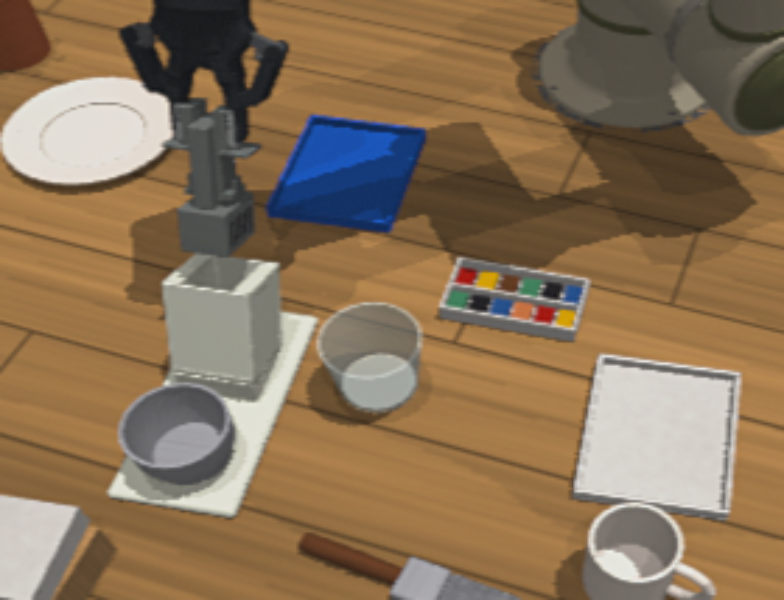

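The cartridge is out of the well and held, and nothing else has moved. I'm carrying it across to the tray while turning it upright.

>>> apply_moves --pt "-2 0 0 -20 -4 4 0.3" --pt "-4 0 0 -50 -9 9 0.3" --pt "-6 0 0 -85 -15 15 0.3" --pt "-8 0 0 -120 -22 22 0.3" --pt "-11 0 0 -155 -29 29 0.3" --pt "-13 0 0 -190 -36 36 0.3" --pt "-14 0 0 -215 -42 42 0.3" --pt "-15 0 0 -225 -45 45 0.3"

```text
clock: 10.0
tcp_pos: [534.8, -11.7, 245.9]
eef_rot: [[0.136, -0.976, 0.171], [-0.991, -0.134, 0.024], [-0.001, -0.173, -0.985]]
contact_force: [0.4, -0.4, -4.1]
grip_width: 0.416
```

```bash
cat >> h.py <<'E'
tx=np.array([168,26,0.]);tx/=np.linalg.norm(tx); tyv=np.array([-tx[1],tx[0],0])
T=np.array([555,185,0.]); RT=rot(-tyv,-up)
E
python3 - <<'E'
from h import *
s=r.sense(); print(s["clock"],s["tcp_pos"],s["contact_force"],s["grip_width"]); delta(RT,T+up*231)
E
```

```text
10.0 [534.8296289  -11.72967896 245.86303563] [ 0.37433071 -0.41784852 -4.13990502] 0.4156535716918806
turn [-9.94 -0.04 -0.98] shift [-192.1  -43.5   22.8]
```

>>> apply_moves --pt "-1.5 0 0 -20 -6 3 0.3" --pt "-3 0 0 -50 -12 6 0.3" --pt "-5 0 0 -85 -20 10 0.3" --pt "-7 0 -0.5 -120 -28 14 0.3" --pt "-8.5 0 -1 -155 -36 18 0.3" --pt "-10 0 -1 -180 -41 21 0.3" --pt "-10 0 -1 -190 -43 23 0.3" --pt "-10 0 -1 -190 -43 23 0.3"

```text
clock: 10.8
tcp_pos: [555.2, 181.0, 230.4]
eef_rot: [[0.152, -0.988, 0.0], [-0.988, -0.152, -0.002], [0.002, 0.0, -1.0]]
contact_force: [0.6, -0.0, -4.4]
grip_width: 0.415
```

```bash
python3 - <<'E'
from h import *
s=r.sense(); print(s["clock"],s["tcp_pos"],s["contact_force"],s["grip_width"],np.abs(s["dq"]).max()); delta(RT,T+up*231)
im,K,E=cap("wrist","w6"); im2,K2,E2=cap("scene","s6")
a=im2[130:300,240:400]; cv2.imwrite("pics/c6.png",cv2.resize(a,None,fx=3.5,fy=3.5))
E
```

```text
10.8 [555.24533642 181.03455267 230.43271972] [ 0.55058908 -0.0439783  -4.43299764] 0.41461640980633474 0.0451893633857231
turn [ 0.01 -0.11 -0.03] shift [-4.  -0.4 -0.6]
```

View pics/c6.png

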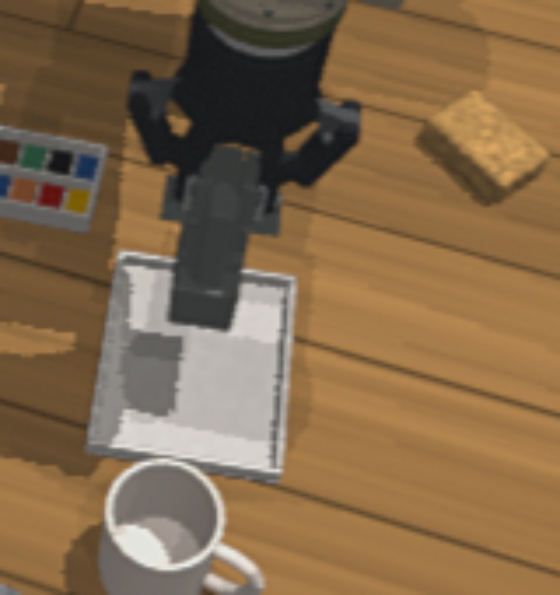

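```bash
python3 - <<'E'
from h import *
im,K,E=load("s6"); s=r.sense(); p=np.array(s["tcp_pos"])
for x in (-32,32):
  for y in (-22,22): print("foot",x,y,proj(K,E,p+x*tx+y*tyv-up*115.8).round(1))
for y in (-9,9): print("neck top",proj(K,E,p+28*tx+y*tyv+up*12.2).round(1))
E
```

```text
foot -32 -22 [290.4 198.6]
foot -32 22 [308.2 201.3]
foot 32 -22 [287.3 220.6]
foot 32 22 [305.9 223.5]
neck top [299.5 188.7]
neck top [308.1 190. ]
```

The foot's lower edge projects within 1 px of where an upright cartridge should be. I'm lowering it to near the floor.

>>> apply_moves --pt "0 0 0 -2 0 10 0.3" --pt "0 0 0 -4 0 25 0.3" --pt "0 0 0 -4 0 43 0.3" --pt "0 0 0 -4 0 61 0.3" --pt "0 0 0 -4 0 79 0.3" --pt "0 0 0 -4 0 92 0.3" --pt "0 0 0 -4 0 100 0.3" --pt "0 0 0 -4 0 102 0.3"

```text
clock: 11.7
tcp_pos: [555.3, 183.3, 129.8]
eef_rot: [[0.15, -0.989, 0.002], [-0.989, -0.15, -0.002], [0.003, -0.002, -1.0]]
contact_force: [-2.7, -2.4, 10.0]
grip_width: 0.415
```

>>> apply_moves --pt "0 0 0 0 0 1 0.3" --pt "0 0 0 0 0 2 0.3" --pt "0 0 0 0 0 3 0.3" --pt "0 0 0 0 0 4 0.3" --pt "0 0 0 0 0 4 0.3" --pt "0 0 0 0 0 4 0.3" --pt "0 0 0 0 0 4 0.3" --pt "0 0 0 0 0 4 0.3"

```text
clock: 12.5
tcp_pos: [555.6, 183.5, 129.8]
eef_rot: [[0.151, -0.989, 0.005], [-0.989, -0.151, -0.003], [0.003, -0.004, -1.0]]
contact_force: [-11.1, -3.4, 26.9]
grip_width: 0.413
```

Contact came about 5 mm earlier than expected, with 27 N up. I'll ease back and look.

>>> apply_moves --pt "0 0 0 0 0 -2 0.3" --pt "0 0 0 0 0 -4 0.3" --pt "0 0 0 0 0 -5 0.3" --pt "0 0 0 0 0 -5 0.3" --pt "0 0 0 0 0 -5 0.3" --pt "0 0 0 0 0 -5 0.3" --pt "0 0 0 0 0 -5 0.3" --pt "0 0 0 0 0 -5 0.3"

```text
clock: 13.3
tcp_pos: [554.9, 183.8, 130.3]
eef_rot: [[0.151, -0.989, 0.001], [-0.989, -0.151, -0.002], [0.002, -0.001, -1.0]]
contact_force: [-0.4, -1.1, -4.5]
grip_width: 0.411
```

```bash
python3 - <<'E'
from h import *
s=r.sense(); print(s["clock"],s["tcp_pos"],s["contact_force"],s["torque"])
im,K,E=cap("wrist","w7"); im2,K2,E2=cap("scene","s7")
b=cv2.resize(im2[170:300,245:345],(460,598),interpolation=2)
w=cv2.resize(im[100:384,130:390],(330,360))
o=np.zeros((598,790,3),np.uint8);o[:,:460]=b;o[:360,460:]=w; cv2.imwrite("pics/c7.png",o)
p=np.array(s["tcp_pos"])
for z in (-115.8,-124.8):
  for x,y in ((-32,-22),(32,-22),(32,22)): print(z,x,y,((proj(K2,E2,p+x*tx+y*tyv+up*z)-[245,170])*4.6).round(0))
E
```

```text
13.3 [554.90852281 183.75198109 130.31772851] [-0.44660883 -1.08918674 -4.46609999] [ 0.04530399 -0.01244969 -0.04472673]
-115.8 -32 -22 [199. 230.]
-115.8 32 -22 [186. 326.]
-115.8 32 22 [264. 339.]
-124.8 -32 -22 [197. 238.]
-124.8 32 -22 [184. 334.]
-124.8 32 22 [262. 346.]
```

View pics/c7.png

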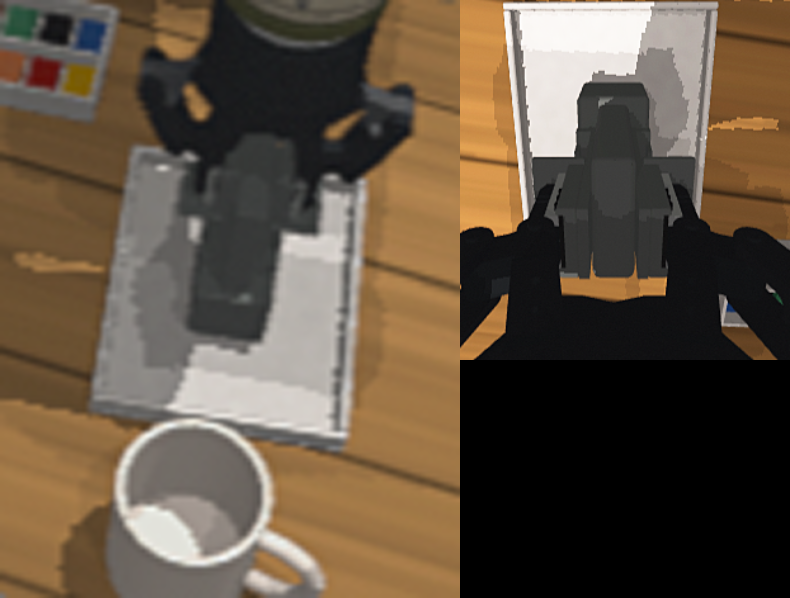

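The view shows the cartridge square and mid-tray, with its foot edge at crop (188,330) to (260,345). It hangs free at TCP z=130.3 and is on the floor at 129.8. The TCP-to-foot distance of 125 mm fits tips resting on the ledges (103+22). I'll set it down lightly, then open.

>>> apply_moves --pt "0 0 0 0 0 0.5 0.3" --pt "0 0 0 0 0 1 0.3" --pt "0 0 0 0 0 1.5 0.3" --pt "0 0 0 0 0 1.5 0.3" --pt "0 0 0 0 0 1.5 0.3" --pt "0 0 0 0 0 1.5 0.3" --pt "0 0 0 0 0 1.5 0.3" --pt "0 0 0 0 0 1.5 0.3"

```text
clock: 14.2
tcp_pos: [555.1, 183.7, 129.9]
eef_rot: [[0.151, -0.989, 0.002], [-0.989, -0.151, -0.002], [0.002, -0.002, -1.0]]
contact_force: [-4.2, -0.8, 5.1]
grip_width: 0.414
```

>>> apply_moves --pt "0 0 0 0 0 1 0.45" --pt "0 0 0 0 0 1 0.5" --pt "0 0 0 0 0 1 0.55" --pt "0 0 0 0 0 1 0.62" --pt "0 0 0 0 0 0 0.7" --pt "0 0 0 0 0 0 0.78" --pt "0 0 0 0 0 0 0.85" --pt "0 0 0 0 0 0 0.85"

```text
clock: 15.0
tcp_pos: [555.1, 183.7, 129.2]
eef_rot: [[0.151, -0.989, 0.002], [-0.989, -0.151, -0.002], [0.002, -0.001, -1.0]]
contact_force: [0.6, 0.3, -0.2]
grip_width: 0.845
```

>>> apply_moves --pt "0 0 0 0 0 -2 0.88" --pt "0 0 0 0 0 -8 0.88" --pt "0 0 0 0 0 -18 0.88" --pt "0 0 0 0 0 -30 0.88" --pt "0 0 0 0 0 -45 0.88" --pt "0 0 0 0 0 -65 0.88" --pt "0 0 0 0 0 -85 0.88" --pt "0 0 0 0 0 -90 0.88"

```text
clock: 15.8
tcp_pos: [555.6, 184.1, 222.1]
eef_rot: [[0.151, -0.989, 0.006], [-0.989, -0.151, -0.002], [0.003, -0.006, -1.0]]
contact_force: [-0.3, 0.6, -0.0]
grip_width: 0.879
```

```bash
python3 - <<'E'
from h import *
s=r.sense(); print(s["clock"],s["tcp_pos"],s["contact_force"],s["grip_width"])
im,K,E=cap("wrist","w8"); im2,K2,E2=cap("scene","s8")
b=cv2.resize(im2[150:300,165:345],(470,392),interpolation=2)
w=cv2.resize(im[60:384,130:390],(320,399))
o=np.zeros((400,790,3),np.uint8);o[:392,:470]=b;o[:399,470:]=w; cv2.imwrite("pics/c8.png",o)
E
```

```text
15.8 [555.62542303 184.06349089 222.11068409] [-0.29284158  0.5891138  -0.01689228] 0.8794524903080553
```

View pics/c8.png

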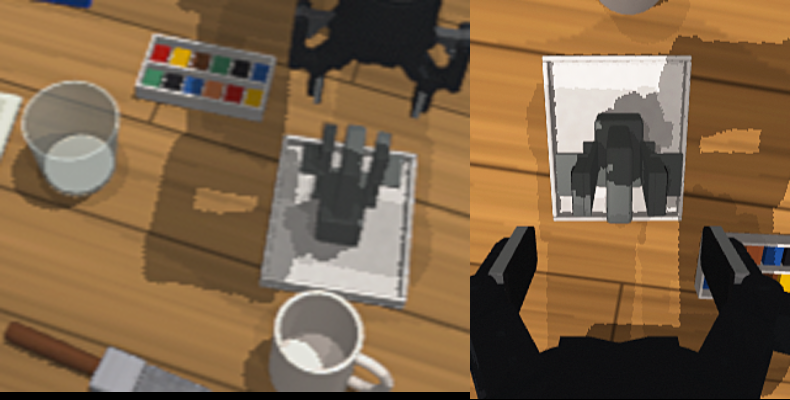

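The cartridge stands upright mid-tray with its tabs sprung out. The gripper is clear above it, and the tub, mug and paint box are in place. I'm holding briefly to settle, then handing in.

>>> apply_moves --pt "0 0 0 0 0 -10 0.88" --pt "0 0 0 0 0 -15 0.88" --pt "0 0 0 0 0 -15 0.88" --pt "0 0 0 0 0 -15 0.88" --pt "0 0 0 0 0 -15 0.88" --pt "0 0 0 0 0 -15 0.88" --pt "0 0 0 0 0 -15 0.88" --pt "0 0 0 0 0 -15 0.88"

```text
clock: 16.7
tcp_pos: [554.8, 183.9, 233.8]
eef_rot: [[0.151, -0.989, 0.001], [-0.989, -0.151, -0.002], [0.002, -0.001, -1.0]]
contact_force: [0.5, -0.5, -0.6]
grip_width: 0.877
```

```bash
python3 -c "
from h import *
s=r.sense(); print(s['clock'],s['contact_force'],np.abs(s['dq']).max()); print(r.sign_off())"
```

```text
16.7 [ 0.53696639 -0.4670992  -0.61237855] 0.0014827518821957193
the job is handed in; nothing more can be done
None
```

The cartridge is out of the well and standing upright near the middle of the white tray. I let go and handed the job in at 16.7 s; no verdict is reported.

- **Release:** I pressed the ledges about 7 mm down, and both tabs went fully in at the first pinch. The force rose 0.4 N per mm, as the spring should.
- **Carry and set-down:** I drew it out along the well axis, carried it over and set it down while still held, then opened the fingers.
- **Last checks:** The final picture shows the cartridge upright in the tray with its tabs sprung out. The tub, mug and paint box look where they were. The wrist force was about zero and the arm was at rest.
- **What disagreed:**
  - The floor contact came about 9 mm earlier than I had first estimated, so the cartridge was pushed down with up to about 30 N for a moment. I backed off, looked, and set it down again lightly; the measured 125 mm from tool to foot then fitted the fingertips resting on the ledges.
  - The gripper's opening reading when pinched came to about 36 mm instead of 42. The wrist picture showed both tabs pressed in evenly, so I took the reading as not quite linear.

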